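Scrape the cleaning plate clear

TASK

Take the scraper block off its rubber pad and use it to sweep all five loose brass chips off the cleaning plate into the open blue bin beside it, then stand the scraper back upright on its pad and let go. Move the chips with the scraper only, never with the gripper or arm; do not knock the riser shelf over the plate, and leave the print head on the plate, the closed case, the bottle and the jar where they stand.

Things in the scene. Friction and masses are not known exactly. Their poses are not given: they have to be found in the camera images.
- scraper: steel block 70 (x) x 30 (y) x 28 mm high with a grey bar grip, about 0.35 kg; origin at the centre of its underside, z up as it stands. The grip, 24 mm thick and 22 mm wide along y (flat sides facing +y and -y), rises from the middle of the block's top and leans back 40 degrees from vertical towards -x; it is 98 mm long on the slope
- scraper_grip (a point): centre of the bar grip, 62 mm up its slope from the block's top: 40 mm towards -x and 75 mm above the scraper's underside; axes as the scraper's
- pad: black rubber pad fixed to the bench, 150 (x) x 110 (y) x 4 mm, where the scraper stands at the start; origin at the centre of its underside. It is to the left of the plate
- plate: cleaning plate: fixed steel plate on a narrower grey pedestal, 222 mm along x (away from the robot), 240 mm along y; origin on the bench under its centre, flat top 75 mm above. Curbs 12 mm high stand along its two x ends, 210 mm apart inside; the y edges (y = +-120 mm) are open. The plate is 12 mm thick at its rim
- riser: fixed open wire shelf over the far half of the plate; origin and axes as the plate's. Blue front bar at x = 10 to 28 mm, y = -160 to 160 mm, underside 275 mm and top 297 mm above the bench; two thin rods along y (x = 64, 100 mm) and a rear bar at the same height reach to x = 150 mm; two 24 mm square legs at x = 138, y = +-154 mm. The space under it is open
- bin: open blue plastic bin, fixed: 220 (x) x 140 (y) x 55 mm high outside, walls 4 mm; origin at the centre of its underside. It stands at one open y edge of the plate (either side), its near wall 15 mm or so under the plate's rim; axes near the plate's
- case: closed flat case with a white lid, 196 (x) x 116 (y) x 42 mm high, lying at the other open edge of the plate; origin at the centre of its underside; leave it alone
- head: print head standing on the plate near its middle: a black block 34 (x) x 46 (y) mm, 34 mm high with its brass barbs; origin at the centre of its underside; leave it alone
- bottle: white bottle, 60 mm across and 150 mm high, standing on the bench; origin at the centre of its underside; leave it alone
- jar: glass jar with a steel lid, 68 mm across and 85 mm high, standing on the bench; origin at the centre of its underside; leave it alone
- chip1: loose brass chip on the plate, rectangular slip, 22 (its x) x 18 (its y) x 9 mm; origin at the centre of its underside; its place on the plate varies
- chip2: loose brass chip on the plate, round disc, 20 mm across and 9 mm thick; origin at the centre of its underside; its place on the plate varies
- chip3: loose brass chip on the plate, rectangular slip, 22 (its x) x 18 (its y) x 9 mm; origin at the centre of its underside; its place on the plate varies
- chip4: loose brass chip on the plate, rectangular slip, 22 (its x) x 18 (its y) x 9 mm; origin at the centre of its underside; its place on the plate varies
- chip5: loose brass chip on the plate, round disc, 20 mm across and 9 mm thick; origin at the centre of its underside; its place on the plate varies
Not all that is in view belongs to the job. Of the things that look like the scraper, the largest one is meant.

How it is judged:
On the way:
1. all five chips lie in the bin (x of chip1 in the frame of bin between -0.11 and 0.11 m and y of chip1 in the frame of bin between -0.07 and 0.07 m and z of chip1 in the frame of bin between -0.005 and 0.045 m and x of chip2 in the frame of bin between -0.11 and 0.11 m and y of chip2 in the frame of bin between -0.07 and 0.07 m and z of chip2 in the frame of bin between -0.005 and 0.045 m and x of chip3 in the frame of bin between -0.11 and 0.11 m and y of chip3 in the frame of bin between -0.07 and 0.07 m and z of chip3 in the frame of bin between -0.005 and 0.045 m and x of chip4 in the frame of bin between -0.11 and 0.11 m and y of chip4 in the frame of bin between -0.07 and 0.07 m and z of chip4 in the frame of bin between -0.005 and 0.045 m and x of chip5 in the frame of bin between -0.11 and 0.11 m and y of chip5 in the frame of bin between -0.07 and 0.07 m and z of chip5 in the frame of bin between -0.005 and 0.045 m), for 0.2 s.
At the end, for the whole second after the job is handed in: All five chips lie inside the bin (centres within its walls, below its rim), and the scraper stands upright (within 0.1 rad) and at rest on the rubber pad, its block's centre within 60 mm of the pad's centre along the pad's length and 45 mm along its width (all of step 1 and x of scraper in the frame of pad between -0.06 and 0.06 m and y of scraper in the frame of pad between -0.045 and 0.045 m and z of scraper in the frame of pad between 0.002 and 0.012 m and angle between scraper's own z axis and vertical below 0.1 rad and linear speed of scraper below 0.02 m/s); the robot touches nothing.
It fails at once if the gripper or the arm touches a chip (contact force between any of the fingers, the arm and chip1 above 0.3 N or contact force between any of the fingers, the arm and chip2 above 0.3 N or contact force between any of the fingers, the arm and chip3 above 0.3 N or contact force between any of the fingers, the arm and chip4 above 0.3 N or contact force between any of the fingers, the arm and chip5 above 0.3 N).
It fails at once if the riser shelf is knocked (over 8 N) (contact force between anything else and riser above 8 N).
It fails at once if the print head is moved or tipped (distance of head from where it was at the start of the episode above 0.012 m or angle between head's own z axis and vertical above 0.25 rad).
It fails at once if the case, the bottle or the jar is moved or tipped (distance of any of case, bottle, jar from where it was at the start of the episode above 0.02 m or angle between any of case, bottle, jar's own z axis and vertical above 0.25 rad).
It also fails if it takes over 62 s, if anything falls off the work surface, if the arm or the gripper's body presses on something with over 40 N, if the wrist force passes 120 N, or if a joint passes its speed limit or range.

ROBOT

A 6-joint arm with a two-finger parallel gripper is mounted at the origin on the work surface. World frame = base frame: x ahead of the robot, y to its left, z up, the work surface at z = 0. Lengths are in m, angles in rad, forces in N, time in s.
With the tool pointing down it reaches from about 0.325 to 0.775 m from the base axis. Payload 9.3 kg.
Tool frame: the origin (TCP) lies between the finger pads; the fingertips stand 14 mm ahead of it and the grasp point (between the pads) lies 5 mm behind it; y points along the fingers, x is the direction in which the jaws open and shut, and the axes are right-handed (so a half turn about y gives the same grasp; the last joint's range is limited). The gripper opens to 85 mm and grips with 20 to 120 N. Pads are 22 mm wide; open, the fingers measure 114 mm over their backs; the gripper's body (76 mm by 85 mm) begins 54 mm behind the grasp point. The pads swing forward as they close: fully open they stand 13 mm farther back than shut.
Start: joints at [-1.285, 0.259, 0.021, 1.334, 0, 1.418], TCP at [0.234, -0.498, 0.217] pointing down, gripper open.
Joint ranges: [-3.04, 3.04], [-0.91, 1.82], [-1.04, 1.36], [-1.92, 1.95], [-1.52, 1.45], [-3.14, 3.14]. Speed limits (rad/s): [2.22, 2.22, 2.79, 3.14, 3.14, 3.14].

INTERFACE

Orientations are given as a rotation vector (axis times angle).
In Python, from bench import env, eyes gives the robot as it stands. Calls block until the motion is done:
- env.movep(position, orientation): joint-space move of the TCP to a pose.
- env.move_linear(position, rot=None, vel=0.15, guard=None): straight line of the TCP; rot=None keeps the orientation; vel is the mean speed in m/s. With guard (N) it stops when the force on the tool has changed by that much, and returns True; else False.
- env.set_joints(angles): joint-space move.
- env.gripper_open() and env.grab(force=None): open the fingers fully, or close them until they stop; force is the grip in N (None keeps the last).
- env.pause(seconds).
- env.ik(position, orientation): joint angles nearest the present ones, or None.
- eyes.read_camera(name): name is "side" or "top" or "wrist"; returns a dict with "image" (400x640x3 uint8, red, green, blue), "camera_matrix" (3x3 intrinsics, pixels), "R" (3x3) and "t" (3): a world point X has camera coordinates R X + t; the wrist camera has in their place "T_tool_cam" (4x4, takes a point from camera to tool coordinates, whose origin is the TCP and whose axes are the tool frame's). Camera axes: x right, y down, z forward; pixel columns grow to the right and rows downward; lengths in m; the calibration is good to about 2 mm. A picture is of the moment at which its call begins: read the wrist's pose just before it. There is no depth.
A pose or a line that the arm cannot do raises env.Unreachable and nothing moves.
- env.hand_in(): hands the job in, once; it reports no verdict.
Readings, each from a call of its own:
- env.current_time_s(): time.
- env.current_q(): joint angles.
- env.current_joint_vel(): joint speeds.
- env.current_joint_efforts(): joint torques, N m.
- env.current_tcp_pos(): TCP position.
- env.current_orientation(): TCP orientation.
- env.current_ft_force(): force on the tool from outside, world axes, zero at the start.
- env.current_torque(): the same for the moment, N m.
- env.current_opening(): finger opening in m.
Only numpy, scipy, OpenCV 4.12 (cv2) and the standard library are available. Lean on these libraries where they do the work, as an engineer would, in place of code of your own. Each camera call takes 0.05 s, during which the arm holds its last target.

## Working session

There is one attempt and no reset: what is moved stays moved. The work goes in short steps, each a Python script; the robot and the scene stay as the last script left them, time stands still between calls to the robot, and variables do not carry over. Pictures are saved under pics/ and viewed, and the job is handed in when it is done.

```bash
ls; mkdir -p pics; cat > h.py <<'E'
import numpy as np, cv2
from bench import env, eyes
from scipy.spatial.transform import Rotation as Ro
def snap(name,fn):
    p=np.array(env.current_tcp_pos());o=np.array(env.current_orientation())
    d=eyes.read_camera(name)
    cv2.imwrite(fn,d["image"][:,:,::-1])
    K=np.array(d["camera_matrix"])
    if name=="wrist":
        T=np.eye(4);T[:3,:3]=Ro.from_rotvec(o).as_matrix();T[:3,3]=p
        M=np.linalg.inv(T@np.array(d["T_tool_cam"]));R=M[:3,:3];t=M[:3,3]
    else: R=np.array(d["R"]);t=np.array(d["t"])
    np.savez(fn.replace('.png','.npz'),K=K,R=R,t=t)
    return K,R,t
def load(fn):
    z=np.load(fn);return z['K'],z['R'],z['t']
def ray(c,uv):
    K,R,t=c;d=R.T@np.linalg.solve(K,[uv[0],uv[1],1.]);return -R.T@t,d/np.linalg.norm(d)
def onz(c,uv,z):
    o,d=ray(c,uv);return o+d*(z-o[2])/d[2]
def tri(cs,uvs):
    A=0;b=0
    rs=[ray(c,u) for c,u in zip(cs,uvs)]
    for o,d in rs:
        P=np.eye(3)-np.outer(d,d);A=A+P;b=b+P@o
    X=np.linalg.solve(A,b)
    return X,[np.linalg.norm((np.eye(3)-np.outer(d,d))@(X-o)) for o,d in rs]
def proj(c,X):
    K,R,t=c;v=K@(R@np.asarray(X)+t);return v[:2]/v[2]
E
python3 - <<'E'
from h import *
for n in ["side","top","wrist"]:
    K,R,t=snap(n,f"pics/{n}0.png");print(n,K[0,0],-R.T@t,R[2])
print(env.current_time_s(),env.current_orientation(),env.current_opening())
E
```

```text
pics
side 367.76041894728536 [-0.00523716  0.57726111  0.83927864] [ 0.50426373 -0.50513214 -0.70039961]
top 459.5775202804896 [0.35552342 0.04274677 1.28760081] [ 0.13145444 -0.0151272  -0.99120679]
wrist 360.4894967893355 [ 0.30824349 -0.46217461  0.37443295] [-0.28768826 -0.13400765 -0.94830239]
0.15 [-1.38469709  0.88077478 -0.87948553] 0.08519523018160653
```

View pics/top0.png

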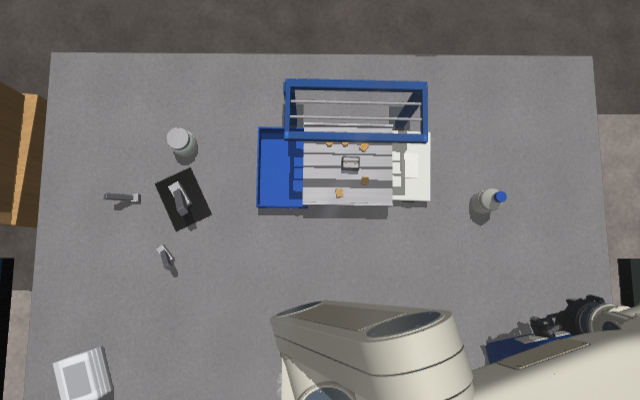

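View pics/side0.png

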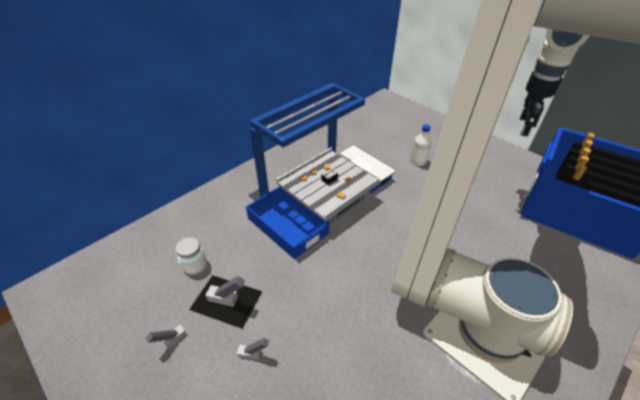

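View pics/wrist0.png

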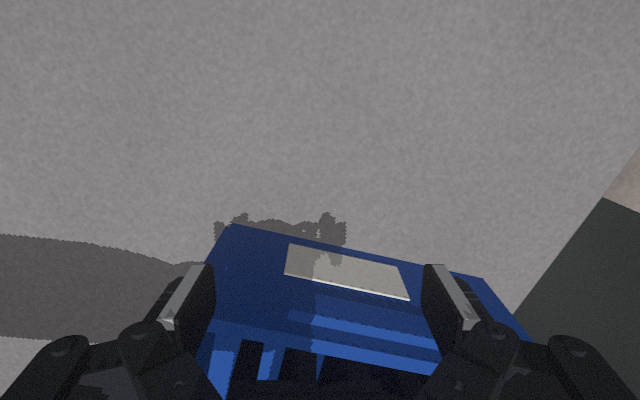

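The top view shows the pad and scraper at about (180,198), the bin to the left of the plate at (280,167), and chips near (329,143), (345,143), (364,147), (365,181) and (339,193). The head is at (350,163). I'll enlarge this.

```bash
python3 - <<'E'
from h import *
a=cv2.imread("pics/top0.png")
cv2.imwrite("pics/t_plate.png",cv2.resize(a[70:220,245:445],None,fx=4,fy=4,interpolation=cv2.INTER_CUBIC))
cv2.imwrite("pics/t_pad.png",cv2.resize(a[110:280,90:230],None,fx=3.5,fy=3.5,interpolation=cv2.INTER_CUBIC))
a=cv2.imread("pics/side0.png")
cv2.imwrite("pics/s_plate.png",cv2.resize(a[80:260,240:400],None,fx=3.3,fy=3.3,interpolation=cv2.INTER_CUBIC))
cv2.imwrite("pics/s_pad.png",cv2.resize(a[225:375,140:300],None,fx=4,fy=4,interpolation=cv2.INTER_CUBIC))
E
```

```text
(no output)
```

View pics/t_plate.png

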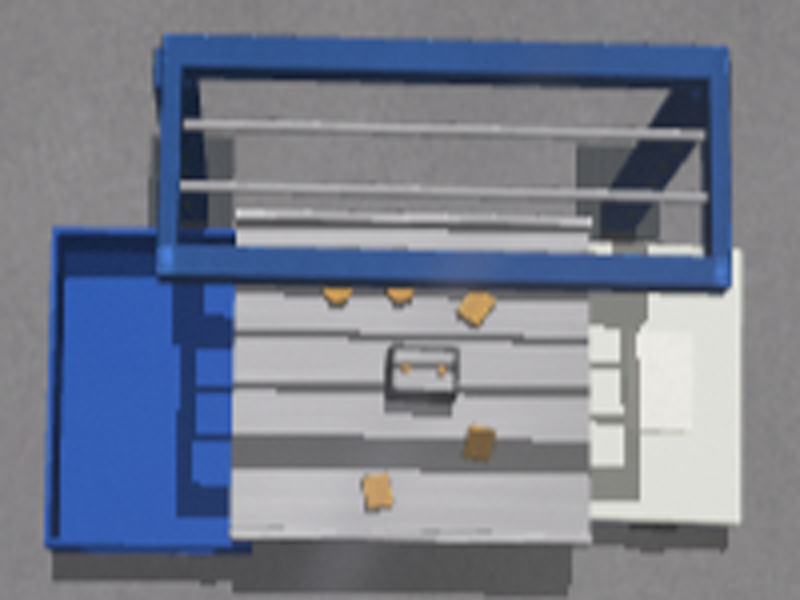

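View pics/t_pad.png

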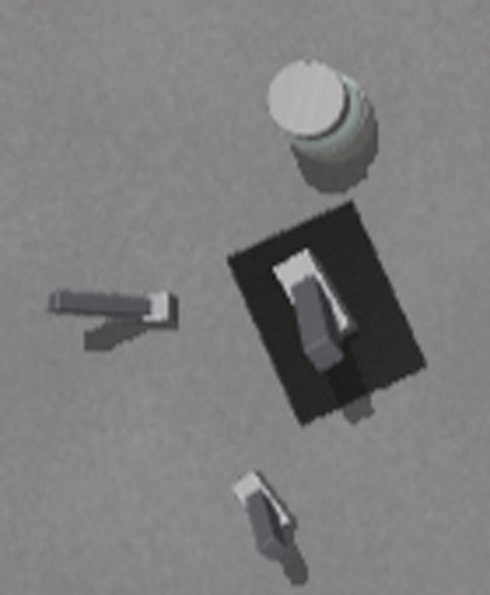

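View pics/s_plate.png

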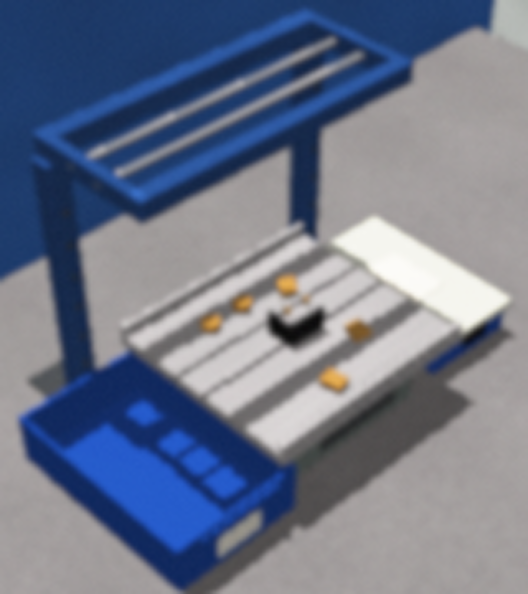

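View pics/s_pad.png

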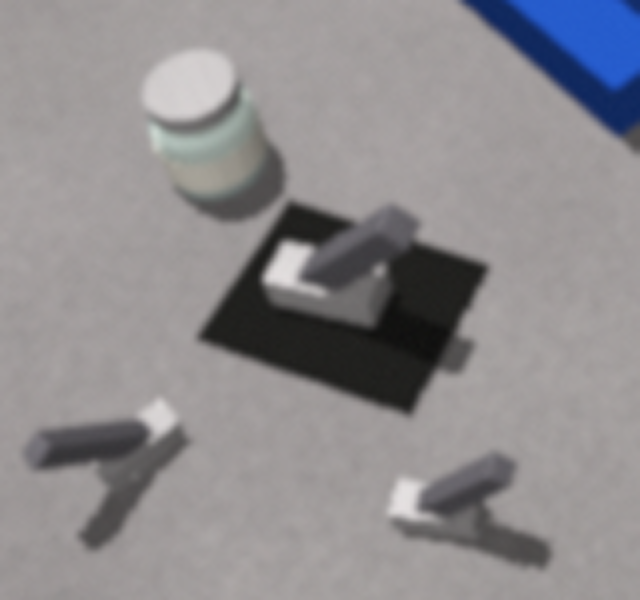

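```bash
cat >> h.py <<'E'
T0=lambda:load("pics/top0.npz")
S0=lambda:load("pics/side0.npz")
def cr(f,u0,v0): return lambda p:((p[0]+.5)/f-.5+u0,(p[1]+.5)/f-.5+v0)
tp=cr(4,245,70);td=cr(3.5,90,110);sp=cr(3.3,240,80);sd=cr(4,140,225)
E
python3 - <<'E'
from h import *
np.set_printoptions(precision=4,suppress=True)
T=T0();S=S0()
print("pad top");
tc=[(353,202),(426,364),(303,425),(228,259)]
print([onz(T,td(p),.004)[:2] for p in tc])
sc=[(290,202),(488,265),(411,412),(200,338)]
print([onz(S,sd(p),.004)[:2] for p in sc])
# scraper: block top far-left corners; grip top
for n,a,b in [("grip top end",(325,361),(398,214)),("blk A",(305,249),(284,243)),("blk B",(273,268),(267,283)),]:
    print(n,tri([T,S],[td(a),sd(b)]))
print("plate corners top z.075 near L,R; ")
for p in [(231,540),(589,543),(236,222),(590,226)]: print(onz(T,tp(p),.075))
for p in [(275,462),(460,325),(125,335)]: print('S',onz(S,sp(p),.075))
print("chips")
for p in [(339,295),(400,296),(477,307),(480,442),(377,491)]: print(onz(T,tp(p),.084))
for p in [(211,322),(242,302),(288,284),(357,329),(333,379)]: print('S',onz(S,sp(p),.084))
print("head top",[onz(T,tp(p),.075+.026)[:2] for p in [(389,346),(458,346),(458,392),(389,392)]])
print("riser bar", [onz(T,tp(p),.297)[:2] for p in [(158,282),(729,289),(160,248),(727,253)]])
print("bin rim", [onz(T,tp(p),.055)[:2] for p in [(46,549),(52,228)]])
print("bin S", [onz(S,sp(p),.055)[:2] for p in [(22,423),(183,588),(293,470)]])
print("case", [onz(T,tp(p),.042)[:2] for p in [(742,524),(740,248)]])
E
```

```text
pad top
[array([0.6067, 0.3771]), array([0.4754, 0.3144]), array([0.4267, 0.4102]), array([0.5599, 0.4755])]
[array([0.6049, 0.3795]), array([0.4725, 0.3149]), array([0.4247, 0.4112]), array([0.5575, 0.4757])]
grip top end (array([0.4685, 0.3652, 0.1182]), [np.float64(0.0023872029119739705), np.float64(0.0023872029119739813)])
blk A (array([0.5633, 0.4061, 0.0292]), [np.float64(0.0010092843481120774), np.float64(0.0010092843481120499)])
blk B (array([0.5475, 0.4302, 0.0279]), [np.float64(0.0020689158574482116), np.float64(0.0020689158574482614)])
plate corners top z.075 near L,R; 
[0.4931 0.0593 0.075 ]
[ 0.4914 -0.1788  0.075 ]
[0.7104 0.0567 0.075 ]
[ 0.7086 -0.1843  0.075 ]
S [0.4932 0.0688 0.075 ]
S [ 0.4957 -0.1867  0.075 ]
S [0.7111 0.0538 0.075 ]
chips
[ 0.6576 -0.0127  0.084 ]
[ 0.657  -0.0536  0.084 ]
[ 0.6496 -0.1053  0.084 ]
[ 0.5578 -0.106   0.084 ]
[ 0.5248 -0.0373  0.084 ]
S [ 0.6596 -0.0109  0.084 ]
S [ 0.6604 -0.0529  0.084 ]
S [ 0.6487 -0.1048  0.084 ]
S [ 0.5548 -0.1031  0.084 ]
S [ 0.5233 -0.0359  0.084 ]
head top [array([ 0.619 , -0.0447]), array([ 0.6191, -0.0903]), array([ 0.5882, -0.0899]), array([ 0.5881, -0.0445])]
riser bar [array([0.6111, 0.0971]), array([ 0.6083, -0.2192]), array([0.6304, 0.0961]), array([ 0.6288, -0.2188])]
bin rim [array([0.489, 0.184]), array([0.7114, 0.1836])]
bin S [array([0.7019, 0.1853]), array([0.4606, 0.2055]), array([0.4885, 0.051 ])]
case [array([ 0.5083, -0.2903]), array([ 0.7028, -0.2953])]
```

```bash
python3 - <<'E'
from h import *
np.set_printoptions(precision=4,suppress=True)
M=Ro.from_rotvec(env.current_orientation()).as_matrix();print(M)
T=np.array(eyes.read_camera("wrist")["T_tool_cam"]);print(T)
E
cat >> h.py <<'E'
C40,S40=np.cos(np.radians(40)),np.sin(np.radians(40))
def toolrot(yaw,flip=1,tilt=40):
    c,s=np.cos(yaw),np.sin(yaw);t=np.radians(tilt)
    xd=np.array([c,s,0]);yd=np.array([-s,c,0])
    ap=np.sin(t)*xd+np.array([0,0,-np.cos(t)])
    X=flip*yd;Y=ap;Z=np.cross(X,Y)
    return Ro.from_matrix(np.column_stack([X,Y,Z])).as_rotvec()
def scr2tcp(c,yaw,off=.005):
    """scraper underside centre -> TCP with grasp point on grip"""
    x=np.array([np.cos(yaw),np.sin(yaw),0])
    g=np.array(c)+x*-.040+np.array([0,0,.075])
    return g+off*(S40*x+np.array([0,0,-C40]))
E
python3 - <<'E'
from h import *
np.set_printoptions(precision=3,suppress=True)
q0=env.current_q()
for f in (1,-1):
  R=Ro.from_rotvec(toolrot(0,f)).as_matrix()
  print("flip",f,"cam offset world",R@np.array(eyes.read_camera("wrist")["T_tool_cam"])[:3,3])
  for c,y in [((.515,.396,.004),.55),((.515,.396,.15),.55),((.54,-.16,.077),0),((.54,-.16,.13),0),((.54,.08,.077),0),((.6645,-.16,.077),0),((.6645,-.16,.13),0),((.6645,.08,.077),0)]:
    print(c,env.ik(scr2tcp(c,y),toolrot(y,f)))
E
```

```text
[[ 0.4248 -0.0003  0.9053]
 [-0.9053  0.001   0.4248]
 [-0.001  -1.      0.0002]]
[[ 1.     -0.0008  0.0002 -0.0006]
 [-0.0004 -0.3176  0.9482 -0.1577]
 [-0.0007 -0.9482 -0.3176  0.0827]
 [ 0.      0.      0.      1.    ]]
flip 1 cam offset world [-0.165 -0.001  0.068]
(0.515, 0.396, 0.004) [ 0.513  0.165 -0.816 -0.108  0.024 -0.028]
(0.515, 0.396, 0.15) [ 0.513 -0.028 -0.559  0.342  0.024 -0.028]
(0.54, -0.16, 0.077) [-0.729 -0.068 -0.787  0.293  0.442 -0.6  ]
(0.54, -0.16, 0.13) [-0.729 -0.129 -0.68   0.46   0.442 -0.6  ]
(0.54, 0.08, 0.077) [-0.012 -0.134 -0.867  0.14   0.008 -0.009]
(0.6645, -0.16, 0.077) [-0.54   0.123 -0.598  0.227  0.337 -0.431]
(0.6645, -0.16, 0.13) [-0.54   0.068 -0.504  0.375  0.337 -0.431]
(0.6645, 0.08, 0.077) [-0.008  0.084 -0.658  0.13   0.005 -0.006]
flip -1 cam offset world [-0.038  0.001  0.174]
(0.515, 0.396, 0.004) [ 0.513  0.165 -0.816 -0.108  0.024  3.113]
(0.515, 0.396, 0.15) [ 0.513 -0.028 -0.559  0.342  0.024  3.113]
(0.54, -0.16, 0.077) [-0.729 -0.068 -0.787  0.293  0.442  2.542]
(0.54, -0.16, 0.13) [-0.729 -0.129 -0.68   0.46   0.442  2.542]
(0.54, 0.08, 0.077) [-0.012 -0.134 -0.867  0.14   0.008  3.133]
(0.6645, -0.16, 0.077) [-0.54   0.123 -0.598  0.227  0.337  2.711]
(0.6645, -0.16, 0.13) [-0.54   0.068 -0.504  0.375  0.337  2.711]
(0.6645, 0.08, 0.077) [-0.008  0.084 -0.658  0.13   0.005  3.135]
```

```bash
python3 - <<'E'
from h import *
np.set_printoptions(precision=4,suppress=True)
yaw=.55;c=(.517,.396,.004)
env.move_linear([.234,-.498,.33],vel=.3)
g=scr2tcp(c,yaw,-.13)
print(g);env.movep(g,toolrot(yaw,1))
print(env.current_time_s(),env.current_tcp_pos(),env.current_q())
snap("wrist","pics/w1.png")
E
```

```text
[0.4117 0.3314 0.1786]
3.8083 [0.4122 0.3311 0.1787] [ 0.4989 -0.1398 -0.7773  0.2356  0.0321 -0.0382]
```

View pics/w1.png

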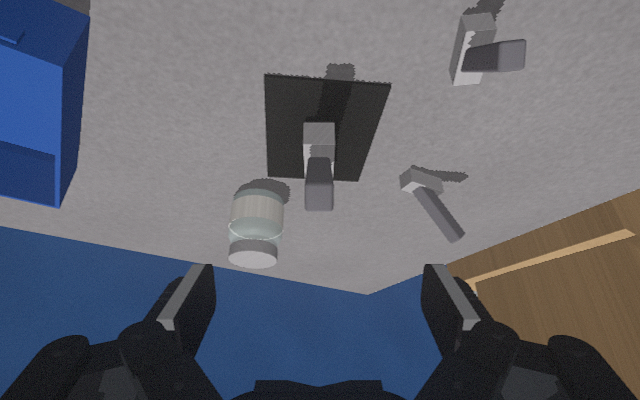

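The wrist picture is upside down. It shows the block at columns 303–336 and the grip end at 305–333, row 211, centred between the fingers (midline about 319). I'll enlarge it and fit the pose.

```bash
python3 - <<'E'
from h import *
a=cv2.imread("pics/w1.png")
cv2.imwrite("pics/w1c.png",cv2.resize(a[60:225,250:400],None,fx=3.5,fy=3.5,interpolation=cv2.INTER_CUBIC))
E
```

```text
(no output)
```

View pics/w1c.png

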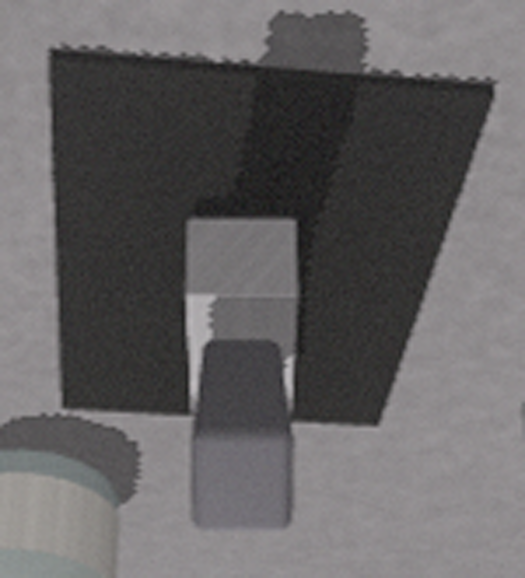

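```bash
cat > fit.py <<'E'
from h import *
from scipy.optimize import least_squares
np.set_printoptions(precision=4,suppress=True)
W=load("pics/w1.npz");w=cr(3.5,250,60);T=T0();S=S0()
u=np.array([-S40,0,C40]);v=np.array([C40,0,S40])
E=np.array([0,0,.028])+.098*u
P=[]
for y,px in [(-.015,(187,216)),(.015,(297,218))]: P.append((W,[-.035,y,0],w(px)))
for y,px in [(-.015,(187,295)),(.015,(298,297))]: P.append((W,[-.035,y,.028],w(px)))
for y,k,px in [(-.011,-1,(192,436)),(.011,-1,(292,436)),(-.011,1,(192,527)),(.011,1,(292,527))]: P.append((W,E+k*.012*v+[0,y,0],w(px)))
P.append((T,[.035,-.015,.028],td((305,249))));P.append((T,[.035,.015,.028],td((273,268))))
P.append((S,[.035,-.015,.028],sd((284,243))));P.append((S,[.035,.015,.028],sd((267,283))))
def f(p,z=None):
    x,y,a,zz=p;R=Ro.from_euler('z',a).as_matrix()
    return np.concatenate([proj(c,R@np.array(X)+[x,y,zz])-np.array(px) for c,X,px in P])
s=least_squares(f,[.517,.396,.55,.004],loss='soft_l1');print(s.x,f(s.x).reshape(-1,2).round(1).tolist())
tc=[(51,48),(494,86),(379,424),(63,406)]
print([onz(W,w(p),.004)[:2] for p in tc])
E
python3 fit.py
```

```text
[0.5258 0.4014 0.5442 0.005 ] [[0.1, -0.0], [-0.4, -0.5], [-0.6, -0.0], [0.1, -0.5], [-0.3, -1.6], [0.8, -1.5], [-0.0, 2.6], [0.2, 2.6], [-0.3, -0.1], [-0.8, 0.1], [-0.9, -0.8], [-2.1, -0.8]]
[array([0.4712, 0.3148]), array([0.4249, 0.4128]), array([0.5607, 0.4791]), array([0.608 , 0.3806])]
```

```bash
python3 - <<'E'
from h import *
np.set_printoptions(precision=4,suppress=True)
yaw=.544;c=(.5258,.4014,.0045)
env.movep(scr2tcp(c,yaw,-.10),toolrot(yaw,1))
print(env.move_linear(scr2tcp(c,yaw),vel=.12,guard=15))
f0=np.array(env.current_ft_force())
env.grab(80)
print(env.current_time_s(),env.current_tcp_pos(),scr2tcp(c,yaw),env.current_opening(),f0,env.current_ft_force())
snap("wrist","pics/w2.png")
E
```

```text
False
5.7667 [0.4943 0.3823 0.0761] [0.4943 0.3824 0.0757] 0.020579285459695094 [ 0.5788 -0.2867 -0.9468] [-3.0716 -3.3575  5.6347]
```

View pics/w2.png

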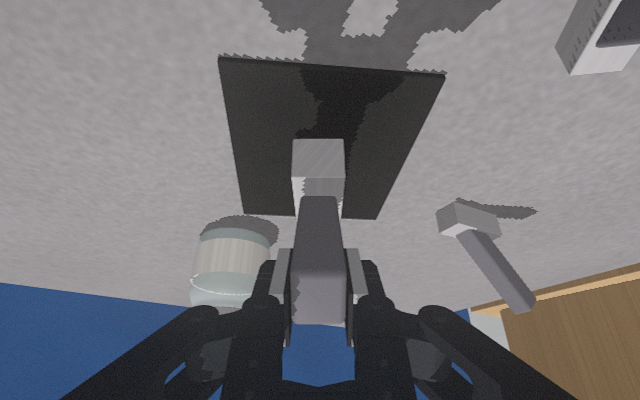

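```bash
python3 - <<'E'
from h import *
np.set_printoptions(precision=4,suppress=True)
yaw=.544;c=(.5258,.4014,.0045)
env.move_linear(scr2tcp((.5258,.4014,.15),yaw),vel=.2)
snap("wrist","pics/w3.png")
env.movep(scr2tcp((.53,.25,.16),.0),toolrot(0,1))
env.move_linear(scr2tcp((.54,-.155,.15),0),vel=.3)
print(env.current_time_s(),env.current_ft_force(),env.current_opening())
snap("wrist","pics/w4.png");snap("side","pics/s4.png");snap("top","pics/t4.png")
a=cv2.imread("pics/s4.png");cv2.imwrite("pics/s4c.png",cv2.resize(a[80:260,240:420],None,fx=3.3,fy=3.3))
E
```

```text
9.0 [ 0.3799  0.0998 -4.2894] 0.02120502806797075
```

View pics/w3.png

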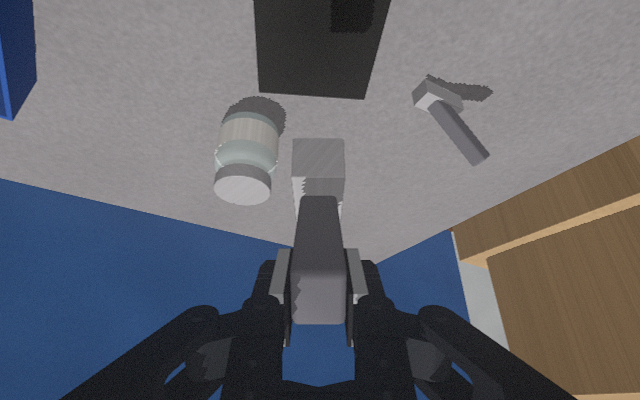

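View pics/w4.png

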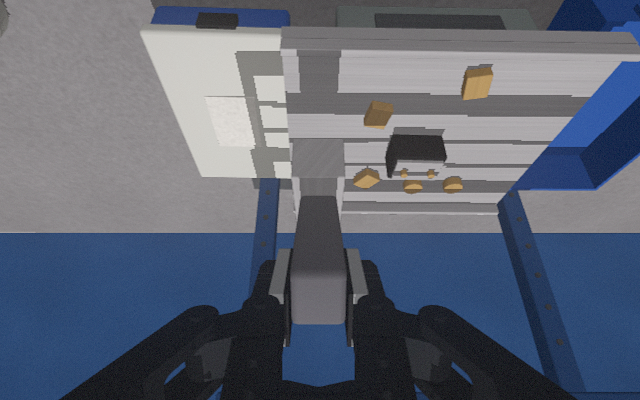

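View pics/s4c.png

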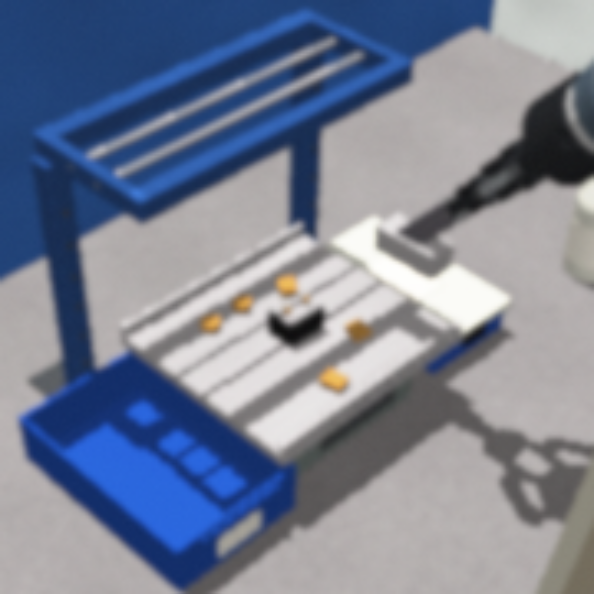

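```bash
python3 - <<'E'
from h import *
a=cv2.imread("pics/w4.png")
cv2.imwrite("pics/w4c.png",cv2.resize(a[20:230,270:640],None,fx=2.15,fy=2.15,interpolation=cv2.INTER_CUBIC))
E
```

```text
(no output)
```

View pics/w4c.png

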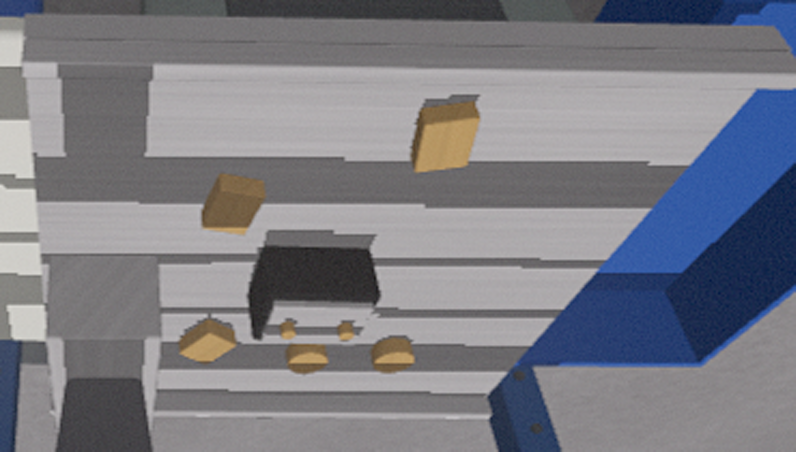

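```bash
python3 - <<'E'
from h import *
np.set_printoptions(precision=4,suppress=True)
W=load("pics/w4.npz");w=cr(2.15,270,20)
print("near curb inner base",[onz(W,w(p),.075)[:2] for p in [(25,62),(790,88)]])
print("far curb base",[onz(W,w(p),.075)[:2] for p in [(158,393),(490,396)]])
print("left edge",[onz(W,w(p),.075)[:2] for p in [(755,90),(600,270),(488,396)]])
print("right edge",[onz(W,w(p),.075)[:2] for p in [(28,90),(46,260)]])
print("head near base",[onz(W,w(p),.075)[:2] for p in [(265,246),(371,247)]], "far-right base",onz(W,w((255,338)),.075))
for n,p in [("slipR",[(222,174),(266,181),(248,235),(203,226),(205,207)]),("slipL",[(426,103),(480,107),(466,167),(412,172)]),("slipF",[(181,347),(208,361),(235,340),(210,318)]),("disc",[(287,355),(328,355),(307,372)]),("disc2",[(373,353),(414,353),(393,371)])]:
    print(n,[onz(W,w(q),.08)[:2] for q in p])
E
```

```text
near curb inner base [array([ 0.4994, -0.1785]), array([0.5092, 0.0734])]
far curb base [array([ 0.71  , -0.1233]), array([0.7132, 0.0611])]
left edge [array([0.51  , 0.0624]), array([0.6036, 0.0622]), array([0.7132, 0.06  ])]
right edge [array([ 0.5102, -0.1784]), array([ 0.597 , -0.1779])]
head near base [array([ 0.5879, -0.086 ]), array([ 0.5885, -0.0416])] far-right base [ 0.6561 -0.0788  0.075 ]
slipR [array([ 0.5427, -0.1102]), array([ 0.5462, -0.0936]), array([ 0.5756, -0.0956]), array([ 0.5703, -0.1141]), array([ 0.5597, -0.1145])]
slipL [array([ 0.5113, -0.0472]), array([ 0.5129, -0.0288]), array([ 0.5393, -0.0228]), array([ 0.5417, -0.0415])]
slipF [array([ 0.6566, -0.1154]), array([ 0.6693, -0.1008]), array([ 0.6505, -0.0899]), array([ 0.6323, -0.1041])]
disc [array([ 0.6638, -0.0621]), array([ 0.6638, -0.0418]), array([ 0.6798, -0.0486])]
disc2 [array([ 0.6619, -0.0199]), array([0.6619, 0.0004]), array([ 0.6788, -0.0046])]
```

```bash
python3 - <<'E'
from h import *
np.set_printoptions(precision=4,suppress=True)
r=toolrot(0,1)
env.move_linear(scr2tcp((.543,-.155,.092),0),r,vel=.15)
hit=env.move_linear(scr2tcp((.543,-.155,.072),0),r,vel=.03,guard=4)
p=np.array(env.current_tcp_pos());z=p[2]-scr2tcp((0,0,0),0)[2]
print("hit",hit,"underside z",z,env.current_time_s(),env.current_ft_force())
zz=z+.002; open('zz','w').write(str(zz))
env.move_linear(scr2tcp((.543,-.155,zz),0),r,vel=.05)
env.move_linear(scr2tcp((.543,.0,zz),0),r,vel=.12)
print(env.current_tcp_pos(),env.current_ft_force())
snap("wrist","pics/w5.png")
E
```

```text
hit True underside z 0.07584151728534608 10.225 [ 0.8439 -0.583   1.5328]
[ 0.5063 -0.0003  0.149 ] [-1.1157 -0.505  -2.8165]
```

View pics/w5.png

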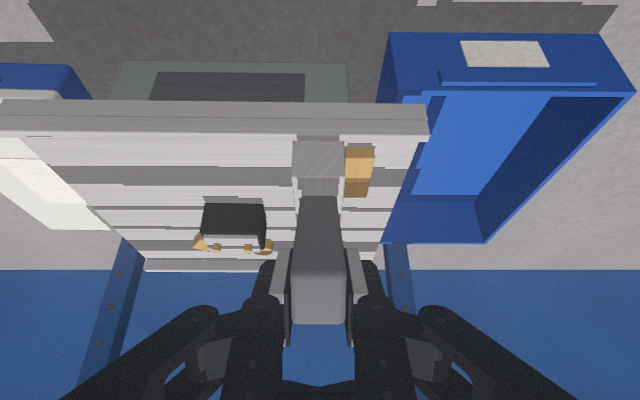

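Both slips are riding squarely on the scraper face, at rows 148–197 just right of the block. I'll continue over the edge.

```bash
python3 - <<'E'
from h import *
zz=float(open('zz').read())
r=toolrot(0,1)
env.move_linear(scr2tcp((.543,.09,zz),0),r,vel=.12)
env.pause(.15)
snap("wrist","pics/w6.png");snap("side","pics/s6.png")
env.move_linear(scr2tcp((.543,.07,.16),0),r,vel=.25)
env.move_linear(scr2tcp((.543,-.155,.15),0),r,vel=.35)
env.move_linear(scr2tcp((.560,-.157,.1),0),r,vel=.2)
print(env.current_time_s(),env.current_ft_force())
snap("wrist","pics/w7.png")
a=cv2.imread("pics/s6.png");cv2.imwrite("pics/s6c.png",cv2.resize(a[80:260,240:400],None,fx=3.3,fy=3.3))
E
```

```text
15.0167 [ 0.349006   -0.41334605 -2.13212388]
```

View pics/w6.png

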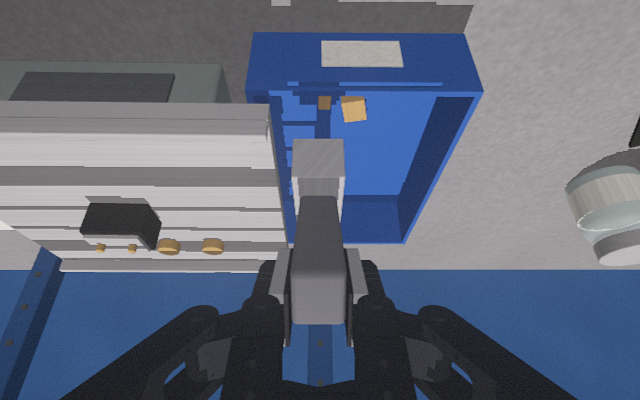

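View pics/w7.png

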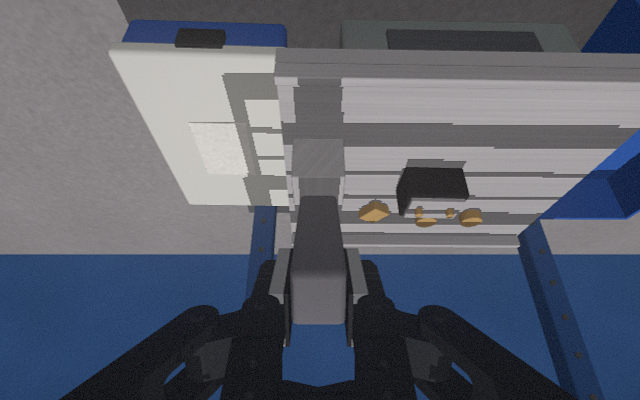

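View pics/s6c.png

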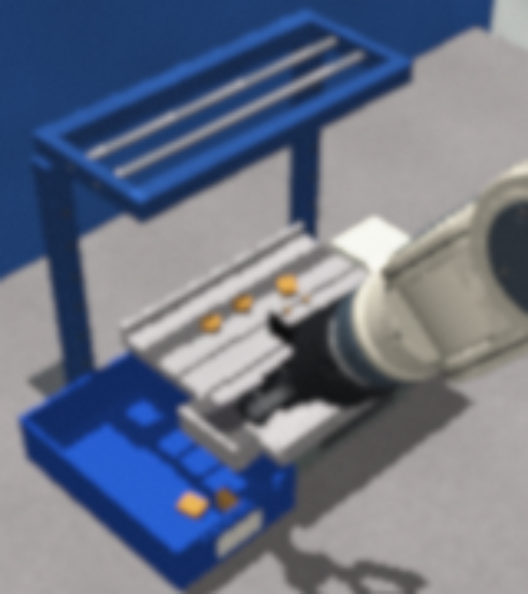

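Both slips are in the bin, at (324,102) and (353,109). Next is the far stroke under the riser.

```bash
python3 - <<'E'
from h import *
zz=float(open('zz').read())
r=toolrot(0,1)
h=env.move_linear(scr2tcp((.663,-.157,.093),0),r,vel=.1,guard=5)
print(h,env.current_tcp_pos())
if not h:
    env.move_linear(scr2tcp((.663,-.157,zz),0),r,vel=.08)
    print(env.current_ft_force())
    print(env.move_linear(scr2tcp((.663,-.09,zz),0),r,vel=.1,guard=12))
snap("wrist","pics/w8.png");snap("side","pics/s8.png")
print(env.current_time_s(),env.current_ft_force())
a=cv2.imread("pics/s8.png");cv2.imwrite("pics/s8c.png",cv2.resize(a[80:260,240:400],None,fx=3.3,fy=3.3))
E
```

```text
False [ 0.62573954 -0.15693434  0.1641146 ]
[ 0.88449837 -0.39438557 -3.22501542]
False
17.5083 [-0.51884869  0.54957499 -3.37411733]
```

View pics/w8.png

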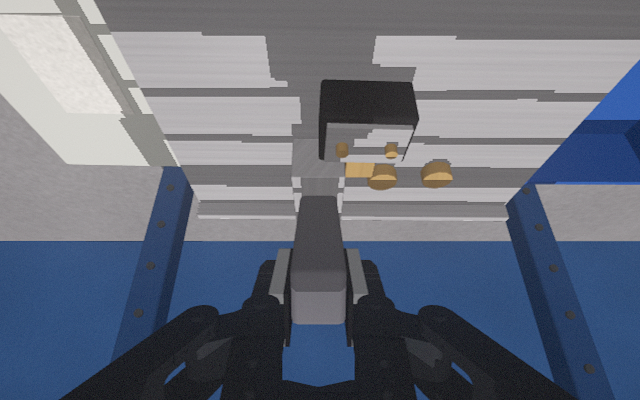

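View pics/s8c.png

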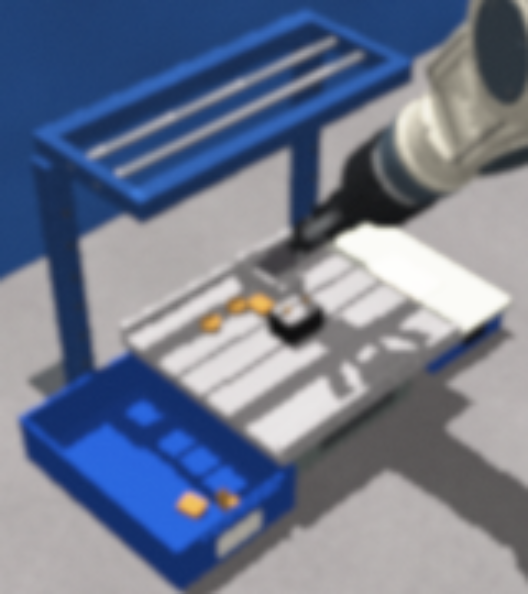

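```bash
python3 - <<'E'
from h import *
zz=float(open('zz').read())
r=toolrot(0,1)
print(env.move_linear(scr2tcp((.663,-.01,zz),0),r,vel=.1,guard=12))
snap("wrist","pics/w9.png")
print(env.current_time_s(),env.current_ft_force(),env.current_tcp_pos())
E
```

```text
False
18.5083 [-0.25631932 -0.05935388 -3.15264916] [ 0.62628876 -0.01042248  0.14899186]
```

View pics/w9.png

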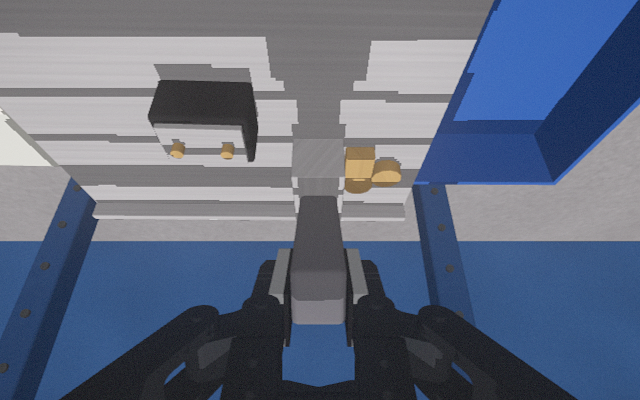

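```bash
python3 - <<'E'
from h import *
zz=float(open('zz').read())
r=toolrot(0,1)
print(env.move_linear(scr2tcp((.663,.09,zz),0),r,vel=.11,guard=12))
env.pause(.2)
snap("wrist","pics/w10.png");snap("side","pics/s10.png")
print(env.current_time_s(),env.current_ft_force(),env.current_tcp_pos())
a=cv2.imread("pics/s10.png");cv2.imwrite("pics/s10c.png",cv2.resize(a[80:260,240:400],None,fx=3.3,fy=3.3))
E
```

```text
False
19.8667 [-0.08404707  0.68569611 -3.66887319] [0.62626544 0.08952903 0.14902293]
```

View pics/w10.png

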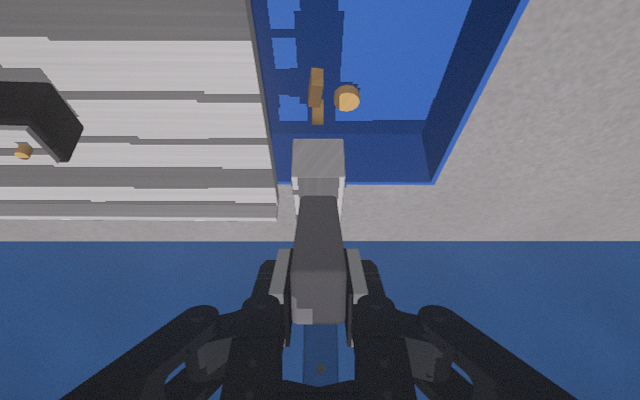

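View pics/s10c.png

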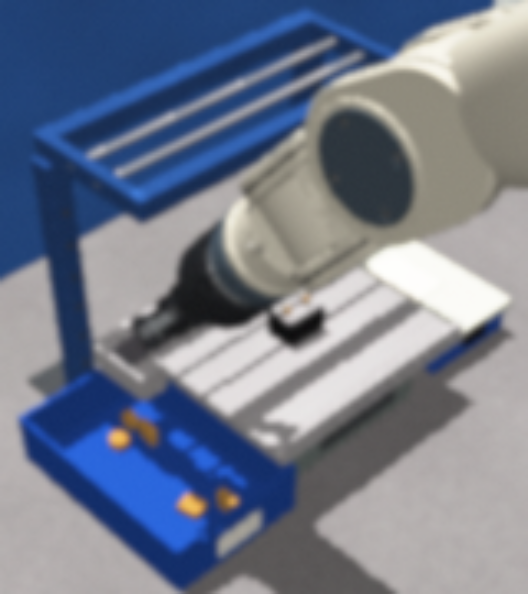

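All five chips are in the bin: three near (318,95) in the wrist view, plus the two earlier ones. I'll back out and return the scraper.

```bash
python3 - <<'E'
from h import *
r=toolrot(0,1)
print(env.move_linear(scr2tcp((.54,.09,.085),0),r,vel=.2,guard=6))
env.move_linear(scr2tcp((.53,.15,.16),0),r,vel=.25)
yaw=.53;c=np.array([.523,.400,0])
rr=toolrot(yaw,1)
env.movep(scr2tcp(c+[0,0,.12],yaw),rr)
env.move_linear(scr2tcp(c+[0,0,.02],yaw),rr,vel=.15)
env.pause(.2)
print(env.current_ft_force())
h=env.move_linear(scr2tcp(c-[0,0,.003],yaw),rr,vel=.03,guard=4)
print(h,np.array(env.current_tcp_pos())[2]-scr2tcp((0,0,0),0)[2],env.current_ft_force(),env.current_time_s())
snap("wrist","pics/w11.png")
E
```

```text
False
[ 0.181846    0.45220013 -3.19681723]
True 0.004876771806866589 [0.41855936 1.07995034 1.71094532] 23.625
```

View pics/w11.png

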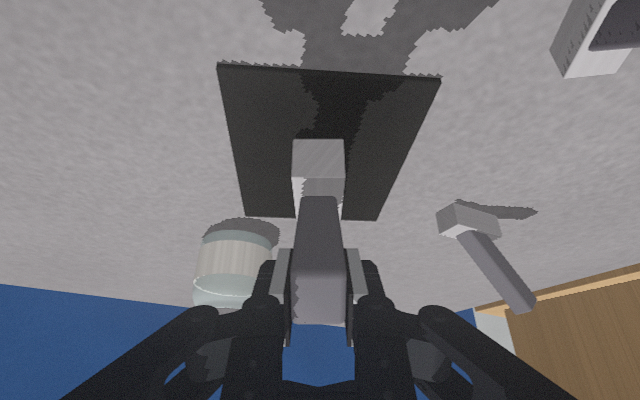

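The block is on the pad at rows 139–178 and columns 292–345, looking the same as before the pick. I'll release it and back off along the slope.

```bash
python3 - <<'E'
from h import *
yaw=.53;c=np.array([.523,.400,0.005])
rr=toolrot(yaw,1)
env.gripper_open();env.pause(.3)
env.move_linear(scr2tcp(c,yaw,-.13),rr,vel=.15)
env.pause(.3)
snap("wrist","pics/w12.png");snap("top","pics/t12.png");snap("side","pics/s12.png")
print(env.current_time_s(),env.current_ft_force())
a=cv2.imread("pics/t12.png");b=cv2.imread("pics/s12.png")
cv2.imwrite("pics/t12c.png",cv2.resize(a[70:290,90:530],None,fx=1.8,fy=1.8))
cv2.imwrite("pics/s12c.png",cv2.resize(b[80:380,140:440],None,fx=2,fy=2))
E
```

```text
26.1167 [ 0.45023827  1.04112159 -0.21633503]
```

View pics/w12.png

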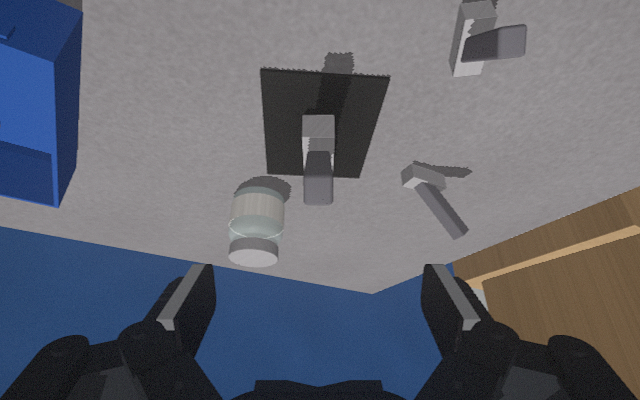

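View pics/t12c.png

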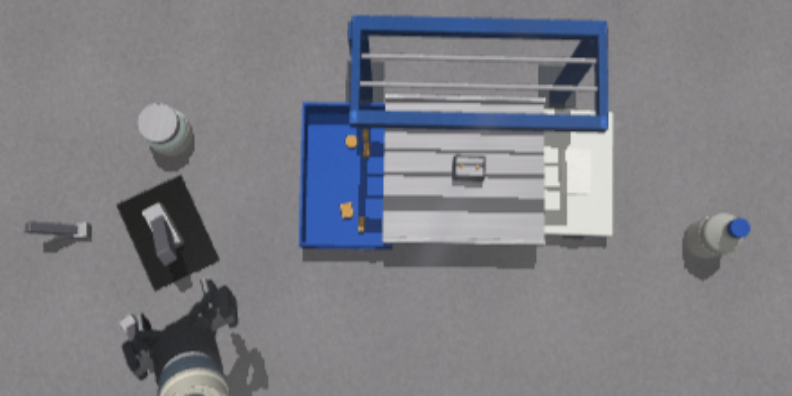

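View pics/s12c.png

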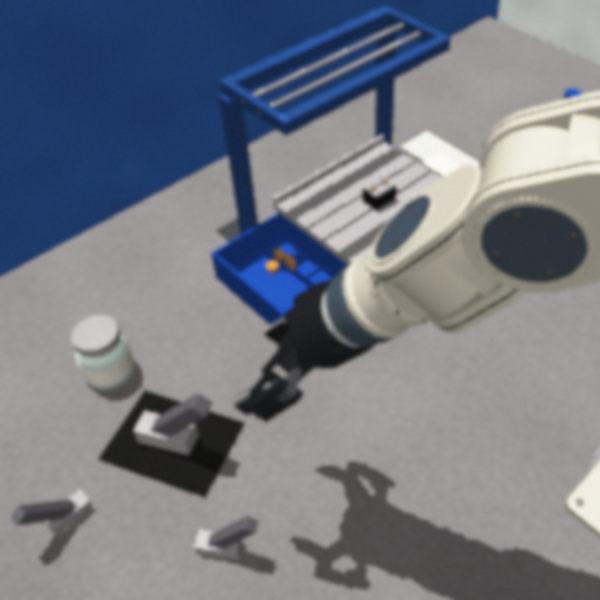

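```bash
python3 - <<'E'
from h import *
np.set_printoptions(precision=4,suppress=True)
p=np.array(env.current_tcp_pos());env.move_linear(p+[0,0,.12],vel=.2);env.pause(.2)
snap("top","pics/t13.png");snap("side","pics/s13.png")
a=cv2.imread("pics/t13.png");b=cv2.imread("pics/s13.png")
A=cv2.resize(a[120:215,250:310],None,fx=5,fy=5,interpolation=cv2.INTER_CUBIC)
B=cv2.resize(a[160:235,150:215],None,fx=5,fy=5,interpolation=cv2.INTER_CUBIC)
cv2.imwrite("pics/t13c.png",np.hstack([A,cv2.copyMakeBorder(B,0,A.shape[0]-B.shape[0],0,0,0)]))
T=load("pics/t13.npz")
for X in [(.523,.4,.005)]: print([proj(T,X)])
print(env.current_ft_force(),env.current_opening())
E
```

```text
[array([181.1382, 196.6463])]
[-0.2024 -0.7824  0.5135] 0.0854622597026464
```

View pics/t13c.png

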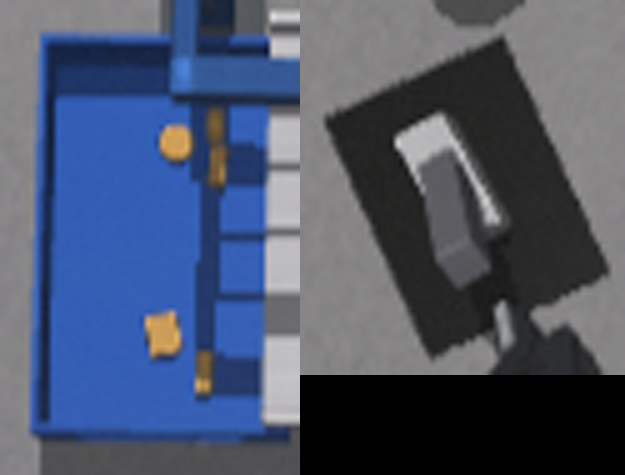

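View pics/s13.png

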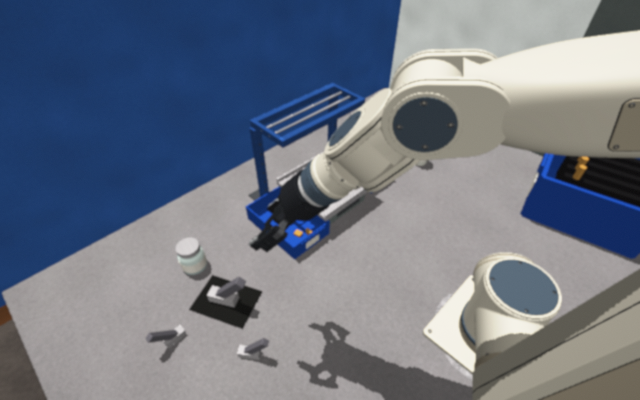

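All five chips are in the bin: a disc, a second disc and a slip on edge near (214,150) in the crop, a flat slip and another slip on edge near (204,372). The scraper stands on the pad and the gripper is clear of everything.

```bash
python3 - <<'E'
from h import *
print(env.current_time_s());env.hand_in()
E
```

```text
27.1667
the job is handed in; nothing more can be done
```

I swept all five chips into the bin with the scraper, stood it back on its pad, let go and handed the job in at 27.2 s; no verdict was reported.

- **Sweeping:** I gripped the scraper along its sloped bar. One stroke cleared the two chips on the near side of the print head, and a second, under the riser, cleared the three on the far side. Only the scraper pushed the chips, and the force-guarded moves of the second stroke never tripped.
- **Last pictures:** All five chips lie in the bin, some standing on edge, and the plate holds only the print head. The scraper stands upright near the pad's centre, and the open gripper is clear of it. The case, the bottle and the jar look unmoved.
- **Disagreements:** The top and wrist cameras differed by about 3–5 mm on where the plate lies along x. I went by the wrist camera and left a margin for the difference. No check failed.

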